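Seat the loose lens blank and swing its clip over it

TASK

Of the two dark metal lens carriers, one is loaded and clipped; on the other a loose lens blank lies beside its empty round recess. Push the loose blank over the deck with a fingertip, without lifting or tipping it, until it drops flat and flush into the recess, then push the clip's upright peg round until the clip stops across the blank. Leave the loaded blank and the other things on the bench where they are.

Things in the scene. Friction and masses are not known exactly. Their poses are not given: they have to be found in the camera images.
- lens_center (a point): centre (half-way up) of the loose lens blank: a pale opaque disc, 50 mm in diameter, 10 mm thick, about 45 g, lying flat on the deck of the unloaded carrier (centre 25 mm above the table); once seated it lies flush with the deck, centre 15 mm above the table
- lens: the same loose lens blank, origin at the centre of its underside, z axis its own axis (up; it starts lying flat and must stay so)
- carrier: the unloaded lens carrier: dark anodised plate screwed to the table, 170 mm (own x) by 130 mm (own y) by 20 mm thick; origin at the centre of its underside; the deck is the flat top, 20 mm above the table. The recess lies 35 mm along own +x from the middle and on its middle line; the loose blank starts on the -x half
- seat (a point): centre of the empty round recess's mouth, at deck level (20 mm above the table); recess 54 mm in diameter, 10 mm deep, plain sharp rim level with the deck, cork-brown pad on its floor; axes as the carrier's
- clip_pivot (a point): pivot of the unloaded carrier's clip, at deck level, 46 mm from the recess centre along the carrier's own +y; its head is 12 mm in radius or less and 9.5 mm high
- clip_peg (a point): on the clip's upright peg, 18 mm above the deck: steel peg 10 mm in diameter, its top 30 mm above the deck, standing on the flat clip arm (10 mm wide, from 2.5 to 6.5 mm above the deck, so it passes over a seated blank) 30 mm from the pivot; the arm ends 7 mm beyond the peg
- clip (a joint): angle of the clip about its upright pivot, rad: 0 = open, arm along the carrier's own +x; grows clockwise seen from above to a stop at 1.571, arm along own -y across the recess; starts between 0 and 0.4; light friction (about 1 N at the peg), stays where it is left
- loaded_lens_center (a point): centre of the like blank that is already seated and clipped in the other, like carrier; leave it alone
- loaded_carrier: the loaded carrier, like the other (same sizes and own axes), screwed to the table, its fixed clip closed over its blank
- vial: amber glass vial with white cap, 26 mm in diameter, 45 mm high, standing between the carriers; origin at the centre of its underside; leave alone
- jar: clear jar with white cap, 52 mm in diameter, 55 mm high, beyond the carriers; origin under its centre; leave alone
- spectacles: black spectacle frame, about 120 mm wide, 40 mm high, standing on its rims with the temples open; origin under its centre; leave alone
- tweezers: steel tweezers lying flat, 120 mm long; origin at the middle; leave alone
- brush: small brush lying flat, 160 mm long, along its own x; leave alone
- cup: small white bowl, 70 mm in diameter, 50 mm high; origin under its centre; leave alone
- handpiece: grey rotary handpiece lying flat, about 160 mm long, 28 mm thick; origin under its middle; leave alone
Things that resemble listed ones, but are neither listed nor needed, are in the scene too. Leave any pink look-alike of the lens alone.

How it is judged (in metres and radians):
On the way:
1. the loose blank has dropped flat into the recess while the clip is still open (horizontal distance between lens_center and seat below 0.004 m and z of lens_center in the frame of seat below -0.0035 m and angle between lens's own z axis and vertical below 0.06 rad and value of joint clip below 0.8 rad), for 0.2 s.
At the end, for the whole second after the job is handed in: the blank lies in the recess (within 4 mm of its centre, centre at least 3.5 mm below deck level, tilted less than 0.06 rad), at rest, and the clip stands at 1.40 rad or more, across the blank (horizontal distance between lens_center and seat below 0.004 m and z of lens_center in the frame of seat below -0.0035 m and angle between lens's own z axis and vertical below 0.06 rad and value of joint clip above 1.4 rad and linear speed of lens below 0.01 m/s); the robot touches nothing.
It fails at once if the loose blank is lifted (centre more than 10.5 mm above deck level) (z of lens_center in the frame of seat above 0.0105 m).
It fails at once if the loose blank is tipped by more than 0.45 rad (angle between lens's own z axis and vertical above 0.45 rad).
It fails at once if the loose blank falls off the deck (z of lens_center in the frame of seat below -0.01 m).
It fails at once if the loaded blank is moved by more than 6 mm (distance of loaded_lens_center from where it was at the start of the episode above 0.006 m).
It fails at once if another thing on the bench is moved by more than 20 mm (distance of any of vial, jar, spectacles, tweezers, brush, cup, handpiece from where it was at the start of the episode above 0.02 m).
It also fails if it takes over 51 s, if anything falls off the work surface, if the arm or the gripper's body presses on something with over 40 N, if the wrist force passes 120 N, or if a joint passes its speed limit or range.

ROBOT

A 6-joint arm with a two-finger parallel gripper is mounted at the origin on the work surface. World frame = base frame: x ahead of the robot, y to its left, z up, the work surface at z = 0. Lengths are in mm, angles in degrees, forces in N, time in s.
With the tool pointing down it reaches from about 325 to 875 mm from the base axis. Payload 4.4 kg.
Tool frame: the origin (TCP) lies midway between the tips of the shut fingers; the grasp point (between the pads) lies 19 mm behind it; z points along the fingers, y is the direction in which the jaws open and shut (so a half turn about z gives the same grasp; the last joint's range is limited). The gripper opens to 85 mm and grips with 20 to 120 N. Pads are 22 mm wide; open, the fingers measure 114 mm over their backs; the gripper's body (76 mm by 85 mm) begins 54 mm behind the grasp point. The pads swing forward as they close: fully open they stand 13 mm farther back than shut.
Start: joints at [-74.284, 11.837, 88.321, -0, 79.842, -8.623], TCP at [236.968, -523.902, 231.282] pointing down, gripper open.
Joint ranges: [-156.59, 156.59], [-49.26, 127.26], [12.9, 141.05], [-63.56, 243.56], [4.71, 150.69], [-161.64, 161.64]. Speed limits (degrees/s): [159.86, 159.86, 180, 180, 180, 180].

INTERFACE

Orientations are given as a 3x3 rotation matrix whose columns are the frame's x, y, z axes.
In Python, from rig import env, capture, order, spotter gives the robot as it stands.
- The arm moves only by the tool jog_arm, never from a script. Its argument "plan" is a list of rows, each a list of 2 entries, a list of its own where there are three numbers: the shift along the tool's x, y, z in cm, then the turn, a rotation vector about the tool's x, y, z in degrees. A call has exactly 10 rows; each row shifts and turns the commanded pose from where the row before left it, along the tool's axes as they then stand; what a row does not reach is not made up. A row lasts 1/8 s, in which the tool goes at most 62.5 mm and 10.7 degrees, less where a joint would pass 70% of its speed; a pose out of reach is approached as far as the arm can. A call with a gripper value outside its range is refused whole. "grip" is the opening, from 0 (shut) to 1 (fully open), set as the call begins (left out, the last holds). The fingers move at their own pace and stop on an object; the grip force is fixed at half the most. Time passes only in rows, so rows that do not move let the fingers close, or fill a call up. It gives the time, the measured TCP pose, the force and the opening at its end, in the units of the state.
- env.get_obs(): the state, without advancing time (a new reading comes with each control period).
- capture(name): name is "scene" or "top" or "wrist"; returns a dict with "frame" (400x640x3 uint8, red, green, blue), "vertical_fov" (degrees; the focal length in pixels is half the picture's height over the tangent of half this angle, whatever the lens; pixels are square), "cx", "cy" (the principal point, pixels), "cam_to_world" (4x4, takes a point from camera to world coordinates). Camera axes: x right, y down, z forward; pixel columns grow to the right and rows downward; lengths in mm; the calibration is good to about 2 mm. The wrist camera is an equidistant fisheye: a pixel r from the principal point sees the ray r / f radians off the axis. A picture is of the moment at which its call begins. There is no depth.
- order.job_done(): hands the job in, once; it reports no verdict.
Trained networks look in a picture, given as the dict that the camera call returned (one of the last four; its "shot" number tells which), for a name from the list of things; names that differ only in an ending like _2 or _b are one class to them, and where a whole thing is asked for, a point or a joint stands for the part that bears it (a point fixed in the world has none). Each returns a list of dicts, best first, with "p" (0 to 1); they miss things now and then, are a little off and sometimes report something else, mostly with a low value. They report only what shows in the picture. A call takes as long as a camera call. They do not tell look-alikes from the thing itself.
- spotter.find_in(picture, name): "point" ([column, row] in pixels, amid what is visible of it).
- spotter.silhouettes(picture, name): "region" (400x640 bool, what is visible of it) and "point" ([column, row] in pixels, amid what is visible of it).
The state is a dict: "t": time; "joints": joint angles; "qvel": joint speeds; "joint_torque": joint torques, N m; "tcp_pos": TCP position; "eef_rot": TCP orientation; "ft_force": force on the tool from outside, world axes, zero at the start; "moment": the same for the moment, N m; "opening": finger opening in mm.
Only numpy, scipy, OpenCV 4.12 (cv2) and the standard library are available. Lean on these libraries where they do the work, as an engineer would, in place of code of your own. Each camera call takes 0.05 s, during which the arm holds its last target. There are 200 camera calls.

## Working session

There is one attempt and no reset: what is moved stays moved. The work goes in short steps, Python scripts to look and compute and a tool call to move; the robot and the scene stay as the last step left them, time stands still between calls to the robot, and variables do not carry over. Pictures are saved under pics/ and viewed, on a budget of 10 in all, crops included, one or two more only if the job needs it, and the job is handed in when it is done.

Besides the shell and the picture viewer there is one more tool, called after "Call:" as name(argument=value, ...), one argument or row to a line, values as JSON. jog_arm: Moves the arm, as the interface text tells. Its arguments: {"type":"object","properties":{"plan":{"type":"array"},"grip":{"type":"number"}},"required":["plan"]}

```bash
mkdir -p pics; ls; cat > h.py <<'E'
import numpy as np, cv2
from rig import env, capture, order, spotter
def ray(c,px):
    f=200/np.tan(np.radians(c["vertical_fov"])/2); d=np.array([px[0]-c["cx"],px[1]-c["cy"]],float)
    T=np.array(c["cam_to_world"])
    if c.get("fish"):
        r=np.hypot(*d); th=r/f; v=np.array([*(d/max(r,1e-9)*np.sin(th)),np.cos(th)])
    else: v=np.array([d[0]/f,d[1]/f,1])
    return T[:3,3],T[:3,:3]@v
def at(c,px,z):
    o,v=ray(c,px); return (o+v*(z-o[2])/v[2]).round(1)
def proj(c,p):
    f=200/np.tan(np.radians(c["vertical_fov"])/2); T=np.array(c["cam_to_world"])
    q=T[:3,:3].T@(np.array(p)-T[:3,3])
    if c.get("fish"):
        r=np.hypot(q[0],q[1]); k=f*np.arctan2(r,q[2])/r; return q[:2]*k+[c["cx"],c["cy"]]
    return q[:2]/q[2]*f+[c["cx"],c["cy"]]
def cap(n):
    c=capture(n); c["fish"]=n=="wrist"; return c
def save(c,name): cv2.imwrite("pics/"+name,c["frame"][:,:,::-1])
E
python3 - <<'E'
from h import *
for n in("top","scene"):
    c=cap(n); save(c,n+"1.png"); print(n,c["vertical_fov"],np.round(c["cam_to_world"],2).tolist())
    for k,z in (("lens",25),("seat",20),("clip_pivot",25),("clip_peg",38),("carrier",20),("loaded_carrier",20),("vial",22),("jar",28),("clip",25)):
        try: print(k,[(round(r["p"],2),np.round(r["point"],1).tolist(),at(c,r["point"],z).tolist()) for r in spotter.find_in(c,k)[:4]])
        except Exception as e: print(k,e)
E
```

```text
pics
top 48.37747078316408 [[0.01, -0.98, 0.18, 323.93], [-1.0, -0.01, -0.0, 15.5], [0.0, -0.18, -0.98, 1136.53], [0.0, 0.0, 0.0, 1.0]]
lens [(0.72, [395.9, 213.9], [486.9, -176.3, 25.0]), (0.72, [355.5, 265.6], [357.1, -73.7, 25.0])]
seat [(0.67, [390.1, 198.3], [527.7, -163.3, 20.0])]
clip_pivot [(0.62, [390.5, 200.9], [520.1, -163.3, 25.0])]
clip_peg [(0.66, [384.6, 176.9], [579.3, -147.5, 38.0])]
carrier [(0.87, [391.0, 199.6], [524.3, -165.5, 20.0]), (0.72, [271.1, 209.5], [495.9, 139.2, 20.0]), (0.46, [395.0, 211.2], [494.5, -175.0, 20.0])]
loaded_carrier [(0.64, [272.1, 205.7], [505.7, 137.0, 20.0]), (0.45, [390.0, 196.8], [531.5, -163.1, 20.0])]
vial [(0.6, [269.3, 190.9], [543.6, 145.0, 22.0]), (0.43, [326.8, 194.3], [536.1, -1.7, 22.0]), (0.37, [242.3, 111.4], [756.5, 222.5, 22.0])]
jar [(0.89, [324.1, 114.4], [748.1, 6.8, 28.0])]
clip [(0.66, [377.9, 177.1], [581.6, -132.3, 25.0])]
scene 48.09097877766615 [[-0.81, 0.36, -0.47, 1169.66], [0.59, 0.46, -0.66, 885.28], [-0.02, -0.81, -0.58, 828.44], [0.0, 0.0, 0.0, 1.0]]
lens [(0.64, [356.1, 179.1], [382.1, -48.7, 25.0]), (0.47, [306.3, 174.5], [494.4, -171.5, 25.0])]
seat [(0.74, [297.2, 178.8], [528.6, -174.9, 20.0])]
clip_pivot [(0.94, [299.2, 182.4], [539.1, -146.6, 25.0]), (0.22, [284.6, 189.8], [598.8, -139.9, 25.0])]
clip_peg [(0.58, [297.6, 181.3], [549.9, -138.3, 38.0]), (0.36, [286.3, 187.4], [596.8, -131.3, 38.0]), (0.24, [323.3, 147.0], [354.6, -267.6, 38.0])]
carrier [(0.75, [297.2, 182.0], [539.0, -159.0, 20.0])]
loaded_carrier [(0.64, [366.0, 231.9], [525.3, 169.2, 20.0]), (0.28, [357.5, 231.3], [542.4, 152.7, 20.0])]
vial [(0.59, [325.4, 202.2], [533.7, -10.8, 22.0])]
jar [(0.64, [258.7, 232.1], [767.7, -4.5, 28.0]), (0.33, [366.8, 229.0], [521.8, 168.1, 28.0])]
clip [(0.63, [282.8, 192.0], [609.8, -133.0, 25.0])]
```

```bash
python3 - <<'E'
import cv2
a=cv2.imread("pics/top1.png")[80:300,220:460];b=cv2.imread("pics/scene1.png")[130:270,230:420]
cv2.imwrite("pics/v1.png",cv2.resize(a,(654,600),interpolation=cv2.INTER_CUBIC))
E
```

```text
(no output)
```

View pics/v1.png

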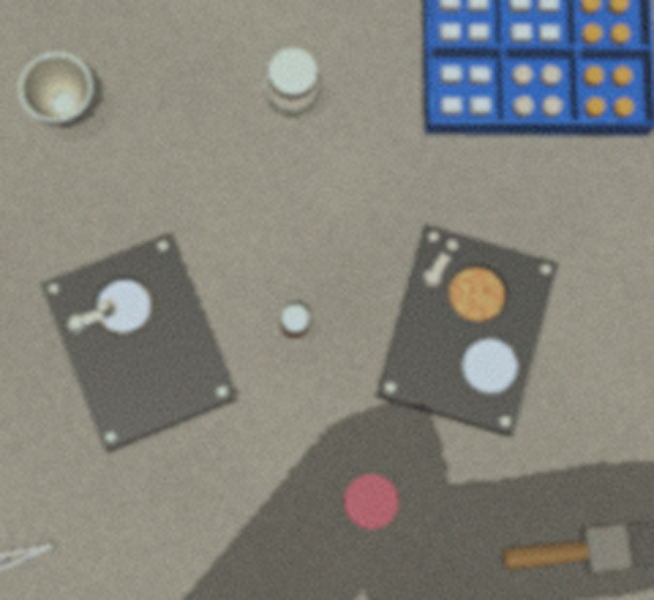

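The right-hand carrier (centre ~crop (467,330)) is the unloaded one: the cork recess is at (477,294), the loose blank at (490,366), the clip pivot at about (433,275), and the peg at about (452,244). The pink disc at (371,501) is a decoy.

```bash
cat >> h.py <<'E'
def blob(m,seed):
    n,l,s,ce=cv2.connectedComponentsWithStats(m.astype(np.uint8)); 
    k=l[int(seed[1]),int(seed[0])]; return (l==k).astype(np.uint8)
E
python3 - <<'E'
from h import *
c=cap("top")
f=cv2.GaussianBlur(c["frame"],(3,3),0); hsv=cv2.cvtColor(f,cv2.COLOR_RGB2HSV).astype(int)
lm=blob((hsv[...,2]>150)&(hsv[...,1]<70),(400,214)); sm=blob((hsv[...,1]>90)&(hsv[...,0]<25),(395,188))
for n,m,z in(("lens",lm,30),("seat",sm,10)):
    cn=max(cv2.findContours(m,0,1)[0],key=cv2.contourArea); P=np.array([at(c,q[0],z)[:2] for q in cn],np.float32)
    print(n,m.sum(),cv2.minEnclosingCircle(P),P.mean(0),cv2.fitEllipse(P))
dm=((hsv[...,2]<95)).astype(np.uint8); dm[:,:355]=0; dm[:160]=0;dm[245:]=0; dm[:,430:]=0; dm|=lm|sm
dm=blob(dm,(383,200)); cn=max(cv2.findContours(dm,0,1)[0],key=cv2.contourArea)
P=np.array([at(c,q[0],20)[:2] for q in cn],np.float32); r=cv2.minAreaRect(P); print(r,cv2.boxPoints(r))
o=env.get_obs(); print(o["tcp_pos"],np.round(o["eef_rot"],3).tolist(),o["opening"])
w=cap("wrist"); save(w,"w1.png"); print(np.round(w["cam_to_world"],2).tolist(),w["vertical_fov"],w["cx"],w["cy"])
E
```

```text
lens 308 ((486.7045593261719, -184.2622833251953), 24.87912940979004) [ 486.67276 -184.0691 ] ((486.737548828125, -184.29331970214844), (47.68488311767578, 47.890445709228516), 53.926631927490234)
seat 323 ((558.248291015625, -177.42933654785156), 26.515398025512695) [ 558.3762  -177.28548] ((558.208984375, -177.22239685058594), (50.583343505859375, 50.87419509887695), 124.44839477539062)
((527.7066650390625, -167.0620574951172), (124.16503143310547, 156.0609893798828), 73.76764678955078) [[ 435.43265 -204.8576 ]
 [ 585.2724  -248.48184]
 [ 619.9807  -129.26651]
 [ 470.14093  -85.64227]]
[ 236.96460506 -523.88946455  231.27412836] [[0.911, 0.412, -0.0], [0.412, -0.911, 0.0], [0.0, -0.0, -1.0]] 85.44596841497085
[[0.41, -0.88, -0.25, 301.67], [-0.91, -0.4, -0.11, -494.52], [-0.0, 0.27, -0.96, 374.04], [0.0, 0.0, 0.0, 1.0]] 65.70646984690485 318.36806983755685 197.5695612191849
```

Call:
jog_arm(
  plan=[
    [[4.0,-2.79,1.64],[0,0,0]],
    [[4.0,-2.79,1.64],[0,0,0]],
    [[4.0,-2.79,1.64],[0,0,0]],
    [[4.0,-2.79,1.64],[0,0,0]],
    [[4.0,-2.79,1.64],[0,0,0]],
    [[4.0,-2.79,1.64],[0,0,0]],
    [[4.0,-2.79,1.64],[0,0,0]],
    [[4.0,-2.79,1.64],[0,0,0]],
    [[0,0,0],[0,0,9.35]],
    [[0,0,0],[0,0,9.35]],
  ],
  grip=0.24,
)

```text
t: 2.35
tcp_pos: [436.9, -187.7, 99.9]
eef_rot: [[0.995, 0.095, -0.0], [0.095, -0.995, 0.0], [-0.0, -0.0, -1.0]]
ft_force: [-1.0, 0.1, 0.5]
opening: 20.5
```

```bash
python3 - <<'E'
from h import *
o=env.get_obs(); print(o["t"],o["tcp_pos"],np.round(o["eef_rot"],3).tolist(),o["opening"],o["ft_force"])
w=cap("wrist"); save(w,"w2.png")
for k,p in(("lens",(486.7,-184.2,30)),("seat",(560,-177,20)),("pivot",(574,-133,20)),("tcp",o["tcp_pos"])): print(k,proj(w,p))
for k,z in (("lens",25),("seat",20),("clip_pivot",25),("clip_peg",38)):
    print(k,[(round(r["p"],2),np.round(r["point"],1).tolist(),at(w,r["point"],z).tolist()) for r in spotter.find_in(w,k)[:3]])
E
```

```text
2.35 [ 436.8511787  -187.69873215   99.85486333] [[0.995, 0.095, -0.0], [0.095, -0.995, 0.0], [-0.0, -0.0, -1.0]] 20.466700752863694 [-1.04463326  0.11886186  0.54640014]
lens [321.0134791  141.78915748]
seat [320.60990456  39.34450904]
pivot [261.50754449  17.88236152]
tcp [319.42090181 254.2021017 ]
lens [(0.85, [189.2, 264.0], [376.9, -83.0, 25.0]), (0.82, [318.7, 137.0], [489.4, -182.3, 25.0])]
seat [(0.59, [296.5, 86.1], [524.2, -163.3, 20.0]), (0.47, [259.3, 10.2], [580.1, -130.7, 20.0])]
clip_pivot [(0.74, [294.0, 85.1], [524.4, -161.9, 25.0]), (0.52, [333.5, 323.6], [331.4, -210.6, 25.0])]
clip_peg [(0.8, [262.7, 14.2], [571.3, -137.3, 38.0])]
```

View pics/w2.png

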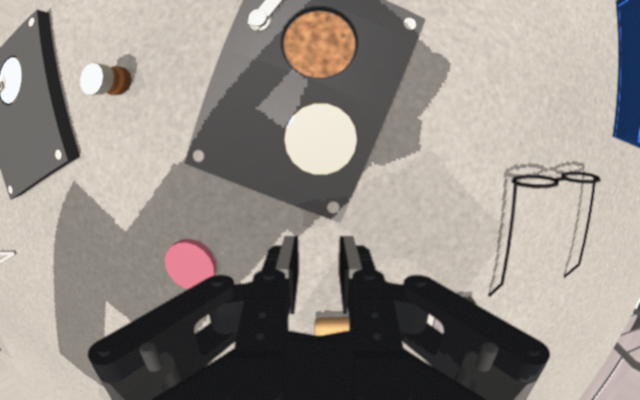

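The wrist view shows the blank at about (320,138), dead ahead between the fingertips, and the recess at (319,44) directly beyond it. Next I fit both circles.

```bash
cat >> h.py <<'E'
def circles(w):
    f=cv2.GaussianBlur(w["frame"],(3,3),0); hsv=cv2.cvtColor(f,cv2.COLOR_RGB2HSV).astype(int); out={}
    for n,m,z,p in(("lens",(hsv[...,2]>150)&(hsv[...,1]<60),30,(486.7,-184.2,30)),("seat",(hsv[...,1]>70)&(hsv[...,0]<25),10,(560,-177,10))):
        q=proj(w,p); b=blob(m,q); cn=max(cv2.findContours(b,0,1)[0],key=cv2.contourArea)
        P=np.array([at(w,x[0],z)[:2] for x in cn],np.float32); out[n]=P; print(n,b.sum(),np.round(np.r_[cv2.fitEllipse(P)[0],cv2.fitEllipse(P)[1]],1),np.round(cv2.minEnclosingCircle(P)[0],1))
E
python3 - <<'E'
from h import *
w=cap("wrist"); circles(w)
hsv=cv2.cvtColor(w["frame"],cv2.COLOR_RGB2HSV)
E
```

```text
lens 4114 [ 488.7 -183.3   49.2   49.7] [ 488.7 -183. ]
seat 3918 [ 559.4 -175.9   53.4   53.7] [ 559.4 -175.9]
```

Call:
jog_arm(
  plan=[
    [[0,0,2.0],[0,0,0]],
    [[0,0,2.0],[0,0,0]],
    [[0,0,2.0],[0,0,0]],
    [[0,0,1.65],[0,0,0]],
    [[0.8,0,0],[0,0,0]],
    [[0.8,0,0],[0,0,0]],
    [[0.8,0,0],[0,0,0]],
    [[0.8,0,0],[0,0,0]],
    [[0.8,0,0],[0,0,0]],
    [[0.8,0,0],[0,0,0]],
  ],
)

```text
t: 3.9
tcp_pos: [484.9, -183.9, 23.7]
eef_rot: [[0.995, 0.098, 0.0], [0.098, -0.995, -0.0], [0.0, 0.0, -1.0]]
ft_force: [-0.3, -0.1, 0.5]
opening: 20.2
```

```bash
python3 - <<'E'
from h import *
o=env.get_obs(); print(o["t"],o["tcp_pos"],o["opening"],o["ft_force"])
w=cap("wrist"); save(w,"w3.png"); print(proj(w,o["tcp_pos"]))
E
```

```text
3.9 [ 484.90360892 -183.880784     23.73950197] 20.244137413121766 [-0.30423163 -0.13021887  0.53985454]
[319.39453191 254.22595413]
```

View pics/w3.png

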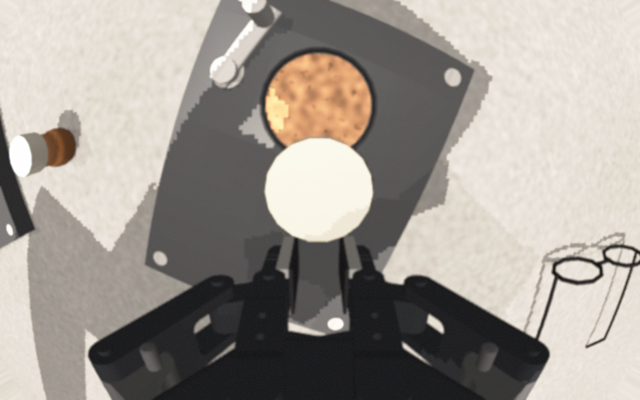

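The blank, now at (319,190), is cradled between the fingertips and overlaps the near rim of the recess at (319,102).

```bash
python3 - <<'E'
from h import *
w=cap("wrist"); f=w["frame"]; hsv=cv2.cvtColor(cv2.GaussianBlur(f,(3,3),0),cv2.COLOR_RGB2HSV).astype(int)
b=blob((hsv[...,2]>150)&(hsv[...,1]<60),(319,190)); P=np.array([at(w,x[0],30)[:2] for x in max(cv2.findContours(b,0,1)[0],key=cv2.contourArea)],np.float32)
print(cv2.fitEllipse(P))
b=blob((hsv[...,1]>70)&(hsv[...,0]<25),(325,90)); cn=max(cv2.findContours(b,0,1)[0],key=cv2.contourArea)[:,0]; cn=cn[cn[:,1]<125]
for z in(10,20):
    P=np.array([at(w,x,z)[:2] for x in cn]); A=np.c_[2*P,np.ones(len(P))]; s=np.linalg.lstsq(A,(P**2).sum(1),rcond=None)[0]; print(z,s[:2],np.sqrt(s[2]+s[0]**2+s[1]**2))
E
```

```text
((520.79833984375, -179.90243530273438), (49.304359436035156, 49.56755447387695), 17.033248901367188)
10 [ 558.80641149 -175.89462764] 26.696681471422284
20 [ 558.65514071 -175.9429562 ] 24.99721993858873
```

Call:
jog_arm(
  plan=[
    [[0.5,0,0],[0,0,0]],
    [[0.5,0,0],[0,0,0]],
    [[0.5,0,0],[0,0,0]],
    [[0.5,0,0],[0,0,0]],
    [[0.4,0,0],[0,0,0]],
    [[0.4,0,0],[0,0,0]],
    [[0.3,0,0],[0,0,0]],
    [[0.3,0,0],[0,0,0]],
    [[0.2,0,0],[0,0,0]],
    [[0.2,0,0],[0,0,0]],
  ],
)

```text
t: 5.25
tcp_pos: [522.2, -180.2, 23.5]
eef_rot: [[0.995, 0.098, -0.0], [0.098, -0.995, 0.0], [-0.0, -0.0, -1.0]]
ft_force: [-0.4, -0.0, -1.5]
opening: 20.3
```

```bash
python3 - <<'E'
from h import *
o=env.get_obs(); print(o["t"],o["tcp_pos"],o["opening"],o["ft_force"])
w=cap("wrist"); save(w,"w4.png"); hsv=cv2.cvtColor(cv2.GaussianBlur(w["frame"],(3,3),0),cv2.COLOR_RGB2HSV).astype(int)
b=blob((hsv[...,2]>150)&(hsv[...,1]<60),(319,190))
for z in(30,20):
  P=np.array([at(w,x[0],z)[:2] for x in max(cv2.findContours(b,0,1)[0],key=cv2.contourArea)],np.float32)
  print(z,cv2.fitEllipse(P))
E
```

```text
5.25 [ 522.20369345 -180.18145493   23.54734777] 20.30552537181184 [-0.42511062 -0.04231675 -1.45720096]
30 ((557.0401611328125, -176.13491821289062), (47.99824905395508, 49.160518646240234), 93.56005859375)
20 ((554.4096069335938, -176.38072204589844), (51.512535095214844, 52.780147552490234), 93.4032974243164)
```

View pics/w4.png

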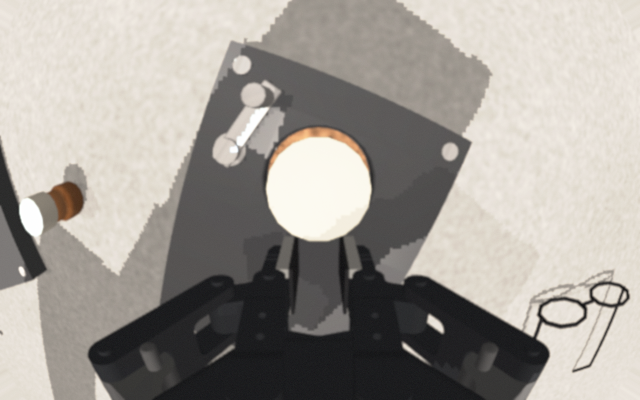

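The blank's leading edge has dipped: a cork crescent shows at (318,130) and the trailing edge is still on the rim. I push on slowly.

Call:
jog_arm(
  plan=[
    [[0.1,0,0],[0,0,0]],
    [[0.1,0,0],[0,0,0]],
    [[0.1,0,0],[0,0,0]],
    [[0.05,0,0],[0,0,0]],
    [[0.05,0,0],[0,0,0]],
    [[0,0,0],[0,0,0]],
    [[0,0,0],[0,0,0]],
    [[0,0,0],[0,0,0]],
    [[0,0,0],[0,0,0]],
    [[0,0,0],[0,0,0]],
  ],
)

```text
t: 6.55
tcp_pos: [526.1, -179.8, 23.6]
eef_rot: [[0.995, 0.098, -0.0], [0.098, -0.995, 0.0], [-0.0, -0.0, -1.0]]
ft_force: [0.2, -0.2, 0.4]
opening: 20.7
```

```bash
cat > l.py <<'E'
from h import *
import sys
o=env.get_obs(); print(o["t"],o["tcp_pos"],o["opening"],o["ft_force"])
w=cap("wrist"); save(w,sys.argv[1]); hsv=cv2.cvtColor(cv2.GaussianBlur(w["frame"],(3,3),0),cv2.COLOR_RGB2HSV).astype(int)
b=blob((hsv[...,2]>150)&(hsv[...,1]<60),proj(w,(559,-176,20)))
for z in(30,20):
  P=np.array([at(w,x[0],z)[:2] for x in max(cv2.findContours(b,0,1)[0],key=cv2.contourArea)],np.float32)
  print(z,cv2.fitEllipse(P))
E
python3 l.py w5.png
```

```text
6.55 [ 526.08044182 -179.80912074   23.57421757] 20.68308324070729 [ 0.20493969 -0.15904646  0.41377739]
30 ((560.0969848632812, -175.838623046875), (45.735591888427734, 46.03978729248047), 88.4643783569336)
20 ((557.4185180664062, -176.08721923828125), (49.10280227661133, 49.41358947753906), 88.04594421386719)
```

The blank's apparent diameter is 49.3 mm if it lies at deck level, which means it has dropped flush. I raise the tool, shut the fingers and look at the clip.

Call:
jog_arm(
  plan=[
    [[-0.5,0,0],[0,0,0]],
    [[0,0,-3],[0,0,0]],
    [[0,0,-3],[0,0,0]],
    [[0,0,-2],[0,0,0]],
    [[0,0,0],[0,0,0]],
    [[0,0,0],[0,0,0]],
    [[0,0,0],[0,0,0]],
    [[0,0,0],[0,0,0]],
    [[0,0,0],[0,0,0]],
    [[0,0,0],[0,0,0]],
  ],
  grip=0,
)

```text
t: 7.85
tcp_pos: [521.0, -180.3, 103.4]
eef_rot: [[0.995, 0.098, -0.0], [0.098, -0.995, 0.0], [-0.0, -0.0, -1.0]]
ft_force: [0.2, -0.5, 0.4]
opening: -0.1
```

```bash
python3 l.py w6.png; python3 - <<'E'
from h import *
w=cap("wrist")
x=np.array([.960,-.279]);y=np.array([.279,.960]); s=np.array([559,-176]); pv=s+46*y
print("pivot",pv,proj(w,(*pv,29)))
for a in(0,.2,.4): p=pv+30*(np.cos(a)*x-np.sin(a)*y); print(a,p,proj(w,(*p,50)))
E
```

```text
7.85 [ 521.04037941 -180.27366769  103.3577256 ] -0.1473283676575221 [ 0.21825833 -0.50780132  0.41822647]
30 ((558.8280639648438, -175.9547576904297), (46.84092330932617, 46.86925506591797), 99.76304626464844)
20 ((557.3118896484375, -176.1009521484375), (49.0130729675293, 49.028228759765625), 100.88504028320312)
pivot [ 571.834 -131.84 ] [257.99478504 134.53047739]
0 [ 600.634 -140.21 ] [268.11203482  93.15778738]
0.2 [ 598.39705514 -145.76483398] [276.4892368   97.21358037]
0.4 [ 595.1011251  -150.76452878] [283.89108103 102.93571636]
```

View pics/w6.png

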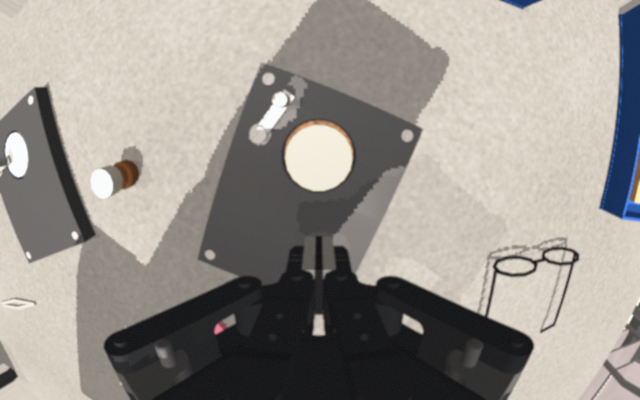

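The blank sits flat in the recess. The clip pivot at (259,134) matches the prediction, and the peg top at (281,99) puts the clip at about 0.33 rad. I go behind the peg and square the finger face to the push chord.

Call:
jog_arm(
  plan=[
    [[3.54,-0.93,0],[0,0,0]],
    [[3.54,-0.93,0],[0,0,0]],
    [[3.54,-0.93,0],[0,0,0]],
    [[0,0,0],[0,0,-6.9]],
    [[0,0,0],[0,0,-6.9]],
    [[0,0,0],[0,0,0]],
    [[0,0,2.3],[0,0,0]],
    [[0,0,2.3],[0,0,0]],
    [[0,0,2.2],[0,0,0]],
    [[0,0,0],[0,0,0]],
  ],
)

```text
t: 9.2
tcp_pos: [621.9, -141.4, 32.9]
eef_rot: [[0.943, 0.332, -0.005], [0.332, -0.943, 0.002], [-0.004, -0.003, -1.0]]
ft_force: [-0.2, 0.3, 1.3]
opening: -0.4
```

```bash
python3 - <<'E'
from h import *
o=env.get_obs(); print(o["tcp_pos"],o["ft_force"])
c=cap("scene"); save(c,"s2.png")
for p in((596,-149,50),o["tcp_pos"]): print(proj(c,p))
u,v=proj(c,(590,-155,35)).astype(int); cv2.imwrite("pics/s2c.png",cv2.resize(c["frame"][v-60:v+60,u-80:u+80,::-1],(800,600),interpolation=cv2.INTER_CUBIC)); print(u-80,v-60)
E
```

```text
[ 621.90550706 -141.41829713   32.93140001] [-0.19589713  0.28110199  1.26594638]
[283.24749007 181.64009936]
[277.88497202 190.07530395]
204 124
```

View pics/s2c.png

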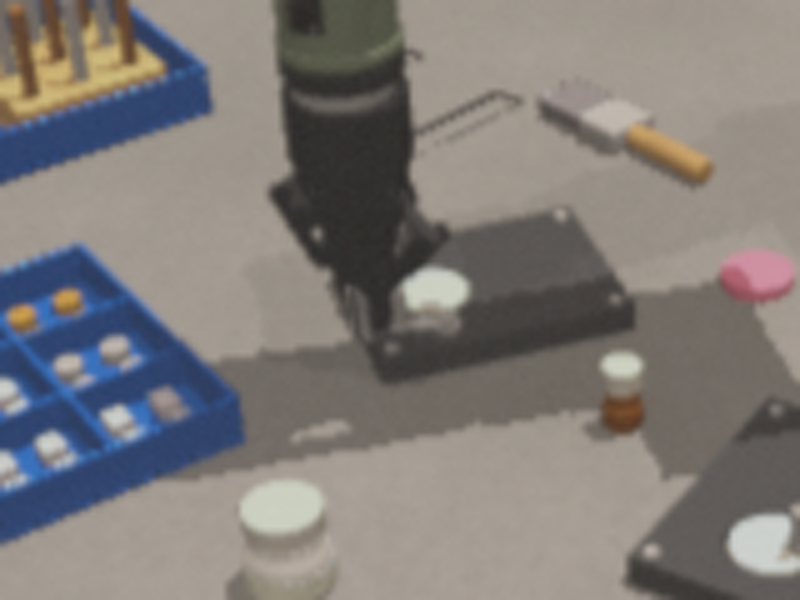

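The shut fingers at about (375,320) in this crop stand just beyond the peg and clear of the jar. Pushing along the chord.

Call:
jog_arm(
  plan=[
    [[-0.4,0,-0.2],[0,0,0]],
    [[-0.4,0,0],[0,0,0]],
    [[-0.4,0,0],[0,0,0]],
    [[-0.4,0,0],[0,0,0]],
    [[-0.4,0,0],[0,0,0]],
    [[-0.4,0,0],[0,0,0]],
    [[-0.4,0,0],[0,0,0]],
    [[-0.4,0,0],[0,0,0]],
    [[-0.4,0,0],[0,0,0]],
    [[-0.4,0,0],[0,0,0]],
  ],
)

```text
t: 10.5
tcp_pos: [585.7, -155.1, 37.3]
eef_rot: [[0.943, 0.333, -0.001], [0.333, -0.943, 0.001], [-0.001, -0.001, -1.0]]
ft_force: [1.0, 0.8, -0.1]
opening: 0.2
```

```bash
python3 - <<'E'
from h import *
w=cap("wrist"); save(w,"w7.png")
x=np.array([.960,-.279]);y=np.array([.279,.960]); pv=np.array([571.8,-131.8])
for a in(1.2,1.4,1.57): p=pv+30*(np.cos(a)*x-np.sin(a)*y); print(a,p,proj(w,(*p,50)))
E
```

```text
1.2 [ 574.43473618 -161.67566008] [323.86565284 288.61912054]
1.4 [ 568.44683948 -161.60357721] [319.66683849 297.89641773]
1.57 [ 563.45293686 -160.60665612] [314.52896454 304.8525823 ]
```

View pics/w7.png

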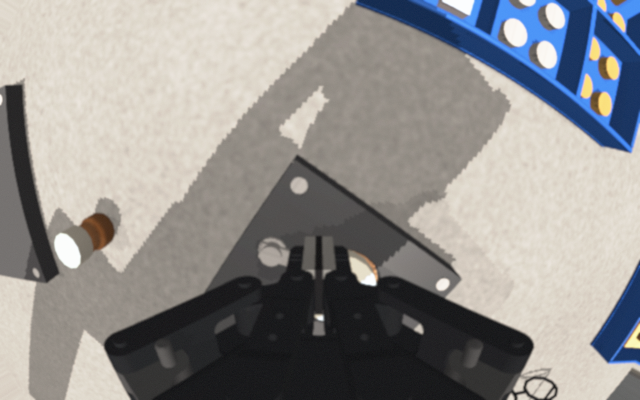

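The peg is hidden behind the fingers; TCP position and the push force (about 1.3 N) put the clip at about 1.3 rad. I continue gently, watching the force.

Call:
jog_arm(
  plan=[
    [[-0.1,0,0],[0,0,0]],
    [[-0.1,0,0],[0,0,0]],
    [[-0.1,0,0],[0,0,0]],
    [[-0.1,0,0],[0,0,0]],
    [[-0.1,0,0],[0,0,0]],
    [[-0.05,0,0],[0,0,0]],
    [[0,0,0],[0,0,0]],
    [[0,0,0],[0,0,0]],
    [[0,0,0],[0,0,0]],
    [[0,0,0],[0,0,0]],
  ],
)

```text
t: 11.8
tcp_pos: [581.2, -157.3, 37.6]
eef_rot: [[0.943, 0.333, -0.0], [0.333, -0.943, -0.0], [-0.0, 0.0, -1.0]]
ft_force: [1.0, 1.0, -0.4]
opening: -0.3
```

Call:
jog_arm(
  plan=[
    [[-0.05,0,0],[0,0,0]],
    [[-0.05,0,0],[0,0,0]],
    [[-0.05,0,0],[0,0,0]],
    [[-0.05,0,0],[0,0,0]],
    [[-0.05,0,0],[0,0,0]],
    [[0,0,0],[0,0,0]],
    [[0,0,0],[0,0,0]],
    [[0,0,0],[0,0,0]],
    [[0,0,0],[0,0,0]],
    [[0,0,0],[0,0,0]],
  ],
)

```text
t: 13.05
tcp_pos: [578.9, -158.2, 37.7]
eef_rot: [[0.943, 0.333, 0.0], [0.333, -0.943, -0.0], [0.0, 0.0, -1.0]]
ft_force: [1.3, 2.2, 0.3]
opening: -0.1
```

Call:
jog_arm(
  plan=[
    [[-0.05,0,0],[0,0,0]],
    [[-0.05,0,0],[0,0,0]],
    [[-0.05,0,0],[0,0,0]],
    [[0,0,0],[0,0,0]],
    [[0,0,0],[0,0,0]],
    [[0,0,0],[0,0,0]],
    [[0,0,0],[0,0,0]],
    [[0,0,0],[0,0,0]],
    [[0,0,0],[0,0,0]],
    [[0,0,0],[0,0,0]],
  ],
)

```text
t: 14.3
tcp_pos: [577.9, -158.4, 37.7]
eef_rot: [[0.943, 0.333, 0.001], [0.333, -0.943, 0.0], [0.001, 0.0, -1.0]]
ft_force: [3.7, 2.9, -0.8]
opening: -0.2
```

The force rises to about 5 N and the motion lags the command, so the clip is at its stop. I back off, go up and look.

Call:
jog_arm(
  plan=[
    [[0.5,0,0],[0,0,0]],
    [[1.5,0,0],[0,0,0]],
    [[0,0,-3.5],[0,0,0]],
    [[0,0,-4.0],[0,0,0]],
    [[0,0,-3.0],[0,0,0]],
    [[-4,0,0],[0,0,0]],
    [[-4.5,0,0],[0,0,0]],
    [[-4.5,0,0],[0,0,0]],
    [[0,0,0],[0,0,0]],
    [[0,0,0],[0,0,0]],
  ],
)

```text
t: 15.55
tcp_pos: [474.6, -195.6, 143.1]
eef_rot: [[0.943, 0.332, 0.001], [0.332, -0.943, -0.001], [0.001, 0.001, -1.0]]
ft_force: [-0.2, 0.3, 0.2]
opening: -0.0
```

```bash
python3 - <<'E'
from h import *
w=cap("wrist"); 
x=np.array([.960,-.279]);y=np.array([.279,.960]); pv=np.array([571.8,-131.8])
for a in(1.4,1.57): p=pv+30*(np.cos(a)*x-np.sin(a)*y); print(a,p,proj(w,(*p,50)))
print(proj(w,(*pv,29)),env.get_obs()["tcp_pos"])
u,v=np.maximum(proj(w,(560,-170,20)).astype(int),(80,60)); print(u-80,v-60)
cv2.imwrite("pics/w8.png",cv2.resize(w["frame"][v-60:v+60,u-80:u+80,::-1],(800,600),interpolation=cv2.INTER_CUBIC))
E
```

```text
1.4 [ 568.44683948 -161.60357721] [317.35479502  73.86082946]
1.57 [ 563.45293686 -160.60665612] [313.87818966  79.54599482]
[284.35653235  61.99196254] [ 474.92973459 -195.47161987  143.04986192]
243 30
```

View pics/w8.png

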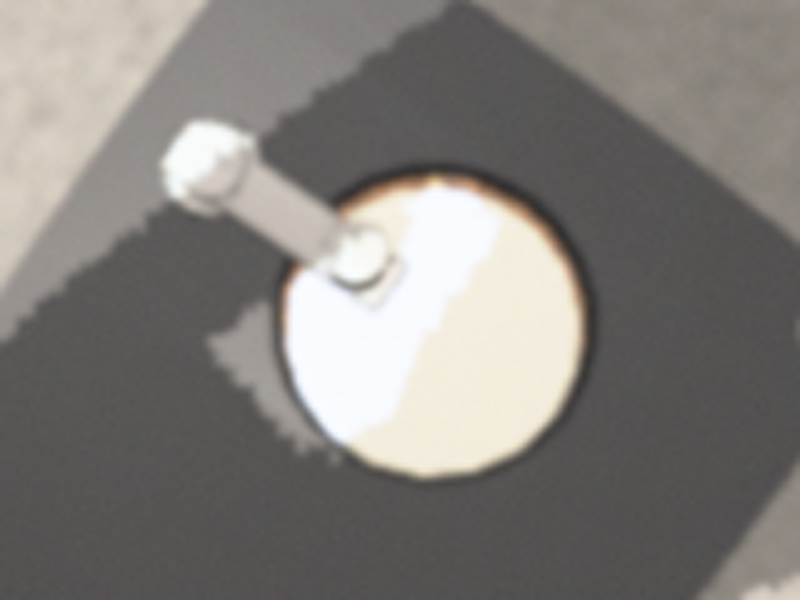

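The peg top at about pixel (315,80) matches the prediction for 1.57 rad, (314,80). The arm lies across the blank, which sits flat inside the rim. Handing in.

```bash
python3 -c "
from h import *
print(env.get_obs()['ft_force']); print(order.job_done())"
```

```text
[ 0.46429212 -0.11265459  0.44858654]
the job is handed in; nothing more can be done
None
```

The loose blank is seated flat in its recess and the clip is closed across it. I handed the job in at about 15.6 s of the 51 s allowed.

I pushed the blank over the deck in the notch between two slightly opened fingertips (about 20 mm apart). After it dropped in, I shut the fingers and pushed the peg round until the force rose to about 5 N and the motion stalled.

**Last checks:**
- **Blank:** before I closed the clip, its outline measured 49 mm across if taken at deck level, against about 46–47 mm at its starting height. That fits a flush, level blank. It lay about 1.5 mm from the recess centre, inside the 4 mm allowed.
- **Clip:** the peg stood within about 1.5 pixels of where it should be at 1.57 rad, and the arm lay across the blank. The 1.40 rad position would have been about 7 pixels off.
- **Arm:** it was clear of everything at hand-in, with wrist force under 1 N.

I did not measure the other things on the bench again at the end. No tool path came near them, and the vial, jar and spectacles looked undisturbed in the pictures taken on the way.

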